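# Cap the test reader and click its cassette slide into the reading notch

## Robot

A 6-joint arm with a two-finger parallel gripper is mounted at the origin on the work surface. World frame = base frame: x ahead of the robot, y to its left, z up, the work surface at z = 0. Lengths are in mm, angles in rad, forces in N, time in s.
With the tool pointing down it reaches from about 425 to 925 mm from the base axis. Payload 12.5 kg.
Tool frame: the origin (TCP) lies on the front face of the gripper's body, between the roots of the fingers; the fingertips stand 73 mm ahead of it and the grasp point (between the pads) lies ahead of it (bot.pinch_z is the z of the grasp point in the tool frame, in mm); z points along the fingers, y is the direction in which the jaws open and shut (so a half turn about z gives the same grasp; the last joint's range is limited). The gripper opens to 85 mm and grips with 20 to 120 N. Pads are 22 mm wide; open, the fingers measure 114 mm over their backs; the gripper's body (76 mm by 85 mm) begins 54 mm behind the grasp point. The pads swing forward as they close: fully open they stand 13 mm farther back than shut.
Start: joints at [-1.248, 0.491, 1.559, -0, 1.092, -0.106], TCP at [259.884, -568.416, 303.927] pointing down, gripper open.
Joint ranges: [-3.1, 3.1], [-0.84, 2.19], [0.05, 2.79], [-1.13, 4.28], [0.06, 2.93], [-2.69, 2.69]. Speed limits (rad/s): [2.22, 2.22, 2.79, 3.14, 3.14, 3.14].

## Interface

Orientations are given as [roll, pitch, yaw] about the fixed x, y, z axes, in that order (R = Rz(yaw) Ry(pitch) Rx(roll)).
In Python, from station import bot, cams gives the robot as it stands.
- The arm moves only by the shell command python3 -m crank 'ROWS' [FORCE]. ROWS is JSON, a list of rows, each a list of 7 numbers: the shift along the tool's x, y, z normalised to -1 to 1, where 1 is 15 cm, then the turn, a rotation vector about the tool's x, y, z normalised to -1 to 1, where 1 is pi rad, then the gripper command: -1 is shut, 1 is fully open, values between are in proportion. In form: [[dx, dy, dz, rx, ry, rz, grip], ...]. A call has 1 to 20 rows; each row is the pose to reach, as a shift and turn from the pose measured when the call began, along the tool's axes at that moment, turning the shorter way round; what a row does not reach only later rows make up. A row lasts 1/12 s, in which the tool goes at most 41.7 mm and 7.16 degrees, less where a joint would pass 70% of its speed; a pose out of reach is approached as far as the arm can. A call with a number of a shift or a turn outside -1 to 1 is refused whole. A call with a gripper value outside its range is refused whole. The fingers move at their own pace and stop on an object; FORCE is the grip in N (left out, the last holds). Time passes only in rows, so rows that repeat a pose let the fingers close. It gives the time, the measured TCP pose, the force and the opening at its end, in the units of the state.
- bot.get_state(): the state, without advancing time (a new reading comes with each control period).
- cams.read_camera(name): name is "scene" or "top"; returns the picture (384x512x3 uint8, red, green, blue); there is no depth.
- cams.camera_params(name): a dict with "fx", "fy", "cx", "cy" (pixels), "k1" (the pictures are not rectified: a ray, as slopes to the right and down, at radius r is drawn at 1 + k1 r^2 times it, then the intrinsics apply), "world_from_camera" (4x4, takes a point from camera to world coordinates). Camera axes: x right, y up, looking along -z (the intrinsics and any distortion apply to the point x, -y, -z); pixel columns grow to the right and rows downward; lengths in mm; the calibration is good to about 2 mm. A picture is of the moment at which its call begins. camera_params takes no time and is no camera call.
- bot.close_job(): hands the job in, once; it reports no verdict.
Trained networks look in the newest picture that a camera, given by its name, has taken for a name from the list of things; names that differ only in an ending like _2 or _b are one class to them, and where a whole thing is asked for, a point or a joint stands for the part that bears it (a point fixed in the world has none). Each returns a list of dicts, best first, with "score" (0 to 1); they miss things now and then, are a little off and sometimes report something else, mostly with a low value. They report only what shows in the picture. A call takes as long as a camera call. They do not tell look-alikes from the thing itself.
- cams.find_in(target, camera): "position" ([x, y, z] in mm, in the coordinates of the camera as it stood for that picture, good to about 4 mm: the middle of the surface that is visible of it).
The state is a dict: "t": time; "q": joint angles; "qvel": joint speeds; "joint_efforts": joint torques, N m; "position": TCP position; "tool_rot": TCP orientation; "force": force on the tool from outside, world axes, zero at the start; "wrist_torque": the same for the moment, N m; "width": finger opening in mm.
Only numpy, scipy, OpenCV 4.12 (cv2) and the standard library are available. Lean on these libraries where they do the work, as an engineer would, in place of code of your own. Each camera call takes 0.05 s, during which the arm holds its last target. There are 200 camera calls.

## Task

Get the rapid-test reader ready for a reading: first set the loose black light cap on the round port of the reader's head, so that it sits fully seated and level, and let go of it. Then take the orange grip and slide the cassette carriage towards the head until it clicks into the ball-detent notch, with the orange pointer in line with the yellow line on the index clamp, and do not push on past the notch. Finish while still holding the grip, with the carriage at the notch and the cap still seated, and leave the other things on the desk where they are.

Things in the scene. Friction and masses are not known exactly. Their poses are not given: they have to be found in the camera images.
- reader: Fixed rapid-test reader, place and yaw vary: grey base 130 x 340 x 20 mm (x, y, z), a white head bridging its +y end, an aluminium rail along its own y. Origin: centre of the base's underside, on the desk; z up. The head spans y = +45 to +155 mm, is 130 mm wide in x, its top 85 mm above the desk; the port tube stands on it. At the start the carriage is near the -y end.
- port_rim (a point): Centre of the upper rim of the reader's open port: a grey tube of outer radius 34 mm, inner radius 29 mm, standing 18 mm above the head, rim 103 mm above the desk. Axes as the reader's.
- cap: Loose light cap, about 80 g, upright on the desk, plug down. Origin: centre of the plug's underside; z up. Black tapered plug, radius 21 mm at z = 0 to 25 mm at z = 7 to 8 mm; black disc of radius 40 mm, z = 8 to 13 mm; blue round knob to hold it by, radius 12 mm, z = 13 to 41 mm. Seated, the plug is in the port tube and the disc rests on the rim, the origin 8 mm below port_rim.
- carriage: Teal slide block (60 x 50 mm, top 42 mm above the desk) on the rail, with an orange upright grip on its middle: 30 mm across the rail (x), 16 mm along it (y), from 42 to 92 mm above the desk. Origin: on the desk, under the grip's centre; axes as the reader's, on whose y axis it slides, towards +y. A tongue with a white test cassette reaches 170 mm ahead (+y), under the head.
- slide_mark (a point): Tip of the orange pointer on the +x side of the carriage, at the grip's y, 37 mm from the rail's middle line, 40 mm above the desk. It moves with the carriage, from reader y = -130 mm (outer end) to -5 mm (end stop, at least 30 mm beyond the notch). Axes as the reader's.
- notch_mark (a point): The inner end of the yellow line on the index clamp (black block 16 x 24 mm, top 36 mm above the desk, on the +x side of the rail, with a steel screw head). In the notch, slide_mark has the same reader y as this point. The carriage rubs with about 1.2 N. From 14 mm before the notch the ball resists with some 5 to 8 N (most at 12 mm), nothing at the crest 7 mm before, then pulls on as strongly into the notch; the same again beyond. Axes as the reader's.
- dropper: Bystander: white dropper bottle, 28 mm diameter, 60 mm high, black tip. Origin: centre of its underside.
- specimen: Bystander: clear specimen cup with red lid, 60 mm diameter, 57 mm high. Origin: centre of its underside.
- cassette0: Bystander: white test cassette lying on the desk behind the reader, 70 x 26 x 6 mm. Origin: centre of its underside.
- cassette1: Bystander: white test cassette lying on the desk behind the reader, 70 x 26 x 6 mm. Origin: centre of its underside.
- cassette2: Bystander: white test cassette lying on the desk behind the reader, 70 x 26 x 6 mm. Origin: centre of its underside.
- marker: Bystander: black marker pen with blue cap lying on the desk, 17 mm thick, 128 mm long along its y. Origin: underside, 43 mm from its black end.
Things that resemble listed ones, but are neither listed nor needed, are in the scene too. There is more than one size of the cap; the job needs the smallest.

How it is judged (in metres and radians):
On the way, in this order (a step that is already met when the one before it is completed fails the run):
1. the cap sits seated and level on the port and is let go (horizontal distance between cap and port_rim below 0.006 m and z of cap in the frame of port_rim between -0.011 and -0.0055 m and angle between cap's own z axis and vertical below 0.06 rad and contact force between the fingers and cap below 0.05 N), for 0.2 s.
2. the carriage is in the notch, held by the grip (y of slide_mark in the frame of notch_mark between -0.003 and 0.003 m and contact force between the fingers and carriage above 1.5 N), for 0.3 s.
At the end, for the whole second after the job is handed in: The cap is seated on the port (centred within 6 mm, plug in the tube to within 2.5 mm of full depth, level within 0.06 rad) and not touched by the fingers; the carriage is within 3 mm of the notch and still, and the fingers still hold the orange grip with more than 1.5 N (all of step 1 and all of step 2 and linear speed of carriage below 0.01 m/s); the arm keeps its last pose, push and grip.
It fails at once if the carriage is pushed on past the notch (9 mm or more beyond it) (y of slide_mark in the frame of notch_mark above 0.009 m).
It fails at once if a bystander is moved by more than 30 mm (distance of any of dropper, specimen, cassette0, cassette1, cassette2, marker from where it was at the start of the episode above 0.03 m).
It also fails if it takes over 58 s, if anything falls off the work surface, if the arm or the gripper's body presses on something with over 40 N, if the wrist force passes 120 N, or if a joint passes its speed limit or range.

## Working session

There is one attempt and no reset: what is moved stays moved. The work goes in short steps, Python scripts to look and compute and a shell command to move; the robot and the scene stay as the last step left them, time stands still between calls to the robot, and variables do not carry over. Pictures are saved under pics/ and viewed, about 8 in all and at most 12, crops included, and the job is handed in when it is done.

```bash
mkdir -p pics; ls
cat > h.py <<'E'
import numpy as np, cv2
from station import bot, cams
from scipy.spatial.transform import Rotation as R
def params(c):
    p=cams.camera_params(c); return p,np.array(p["world_from_camera"])
def w2p(c,P):
    p,T=params(c); X=np.linalg.inv(T)@np.r_[P,1]; a=np.array([X[0],-X[1]])/-X[2]
    a=a*(1+p["k1"]*(a@a)); return p["fx"]*a[0]+p["cx"],p["fy"]*a[1]+p["cy"]
def p2w(c,u,v,z):
    p,T=params(c); d=np.array([(u-p["cx"])/p["fx"],(v-p["cy"])/p["fy"]]); a=d.copy()
    for _ in range(20): a=d/(1+p["k1"]*(a@a))
    r=T[:3,:3]@np.array([a[0],-a[1],-1]); o=T[:3,3]; return o+r*(z-o[2])/r[2]
def find(t,c):
    T=params(c)[1]
    return [(round(d["score"],2),(T@np.r_[d["position"],1])[:3].round(0)) for d in cams.find_in(t,c)]
def save(c,n,crop=None,s=1):
    im=cams.read_camera(c)
    if crop: im=im[crop[1]:crop[3],crop[0]:crop[2]]
    cv2.imwrite("pics/"+n,cv2.resize(im[:,:,::-1],None,fx=s,fy=s,interpolation=cv2.INTER_CUBIC))
def rows(P,yaw):
    "shift (normalised) in tool axes to TCP position P, tool down with tool-x yaw"
    s=bot.get_state(); Q=R.from_euler('xyz',s["tool_rot"]); d=Q.inv().apply(np.array(P)-s["position"])/150
    rv=(Q.inv()*R.from_euler('xyz',[np.pi,0,yaw])).as_rotvec()/np.pi
    return d.round(4),rv.round(4)
E
python3 - <<'E'
from h import *
s=bot.get_state(); print(s, bot.pinch_z)
save("scene","s0.png",s=1.5); save("top","t0.png",s=1.5)
for c in("scene","top"):
    p,T=params(c); print(c,p["fx"],T.round(2).tolist())
    for t in("reader","port_rim","cap","carriage","slide_mark","notch_mark","dropper","specimen","marker","cassette0"): print(t,find(t,c))
E
```

```text
pics
{'t': 0.0, 'q': array([-1.24759267e+00,  4.91566105e-01,  1.55949445e+00, -4.00149925e-05,
        1.09170790e+00, -1.05619923e-01]), 'qvel': array([-1.01138729e-03, -1.77820337e-04,  1.31620453e-04,  7.76631397e-05,
       -1.91488261e-05, -1.23347294e-03]), 'joint_efforts': array([ 2.83417095e-03, -6.18432570e+01, -2.61590731e+01,  2.87407534e-05,
        4.13871705e-03,  1.02799614e-06]), 'position': array([ 259.82653787, -568.25105413,  303.30813074]), 'tool_rot': array([-3.14041967e+00, -8.86665864e-05,  4.28841999e-01]), 'force': array([-0.60881686, -0.38839517, -0.50684494]), 'wrist_torque': array([-0.02154225, -0.02575683,  0.04004832]), 'width': 85.28149917629956} 53.900000000000006
scene 358.1546544758349 [[0.34, -0.79, 0.51, 1098.67], [0.94, 0.29, -0.17, -201.93], [-0.02, 0.54, 0.84, 955.44], [0.0, 0.0, 0.0, 1.0]]
reader [(0.91, array([568., -36.,  36.])), (0.38, array([634., 252.,  15.]))]
port_rim [(0.88, array([570., -40.,  37.]))]
cap [(0.82, array([653., 392.,  17.])), (0.74, array([633., 252.,  15.])), (0.74, array([482., 371.,  15.])), (0.7, array([ 788., -115.
[... 516 characters left out ...]
der [(0.89, array([548., -37.,  35.]))]
port_rim [(0.88, array([550., -38.,  35.]))]
cap [(0.92, array([477., 375.,  21.])), (0.76, array([642., 394.,  17.])), (0.6, array([624., 254.,  13.]))]
carriage [(0.64, array([ 783., -114.,    2.]))]
slide_mark [(0.69, array([ 562., -100.,   33.])), (0.66, array([550., -38.,  36.]))]
notch_mark [(0.38, array([614., -95.,  33.])), (0.34, array([ 566., -101.,   36.]))]
dropper [(0.52, array([395., 272.,  40.]))]
specimen [(0.75, array([523., 254.,  54.])), (0.51, array([785., -25.,   4.]))]
marker [(0.83, array([ 478., -419.,   13.]))]
cassette0 [(0.63, array([782., -27.,   1.])), (0.58, array([788.,  41.,   6.])), (0.54, array([ 782., -115.,    4.]))]
```

View pics/s0.png

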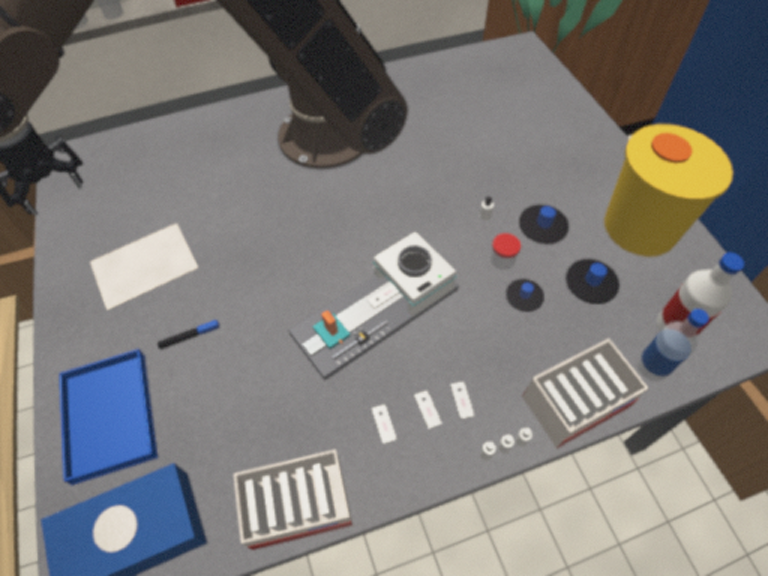

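View pics/t0.png

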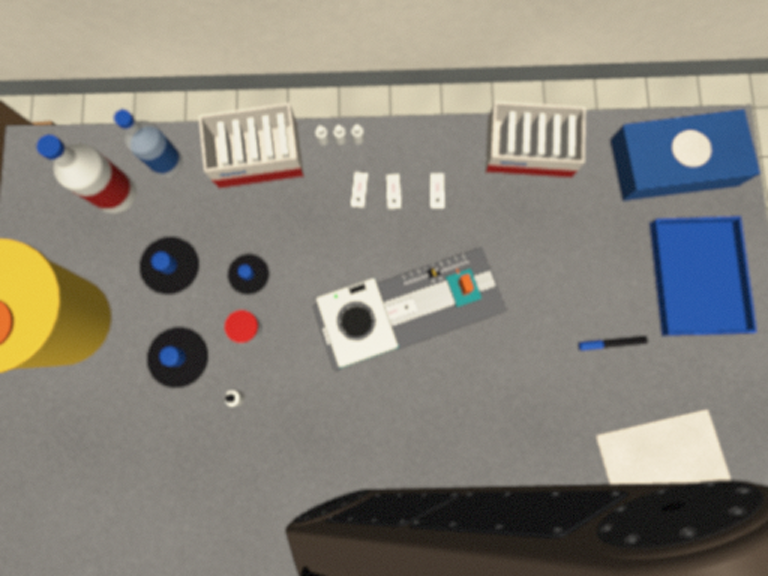

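The smallest cap is the one at top-view (248,274). The port is at (356,321), the orange grip at (466,284) and the clamp at (434,272). Next I'll segment these parts and zoom in.

```bash
cat >> h.py <<'E'
def blob(im,mask_fn,box):
    hsv=cv2.cvtColor(im,cv2.COLOR_RGB2HSV).astype(int); m=mask_fn(hsv[...,0],hsv[...,1],hsv[...,2]).astype(np.uint8)
    k=np.zeros_like(m); x0,y0,x1,y1=box; k[y0:y1,x0:x1]=m[y0:y1,x0:x1]
    n,l,st,c=cv2.connectedComponentsWithStats(k)
    if n<2: return None
    i=1+st[1:,4].argmax(); return c[i],st[i,4],(l==i).astype(np.uint8)
def ell(m):
    cs=max(cv2.findContours(m,cv2.RETR_EXTERNAL,cv2.CHAIN_APPROX_NONE)[0],key=len); return cv2.fitEllipse(cv2.convexHull(cs))
E
python3 - <<'E'
from h import *
ims={c:cams.read_camera(c) for c in("scene","top")}
dark=lambda h,s,v:v<60
blue=lambda h,s,v:(h>100)&(h<130)&(s>120)&(v>90)
orange=lambda h,s,v:(h<18)&(s>150)&(v>120)
teal=lambda h,s,v:(h>75)&(h<100)&(s>100)
for c,b in (("top",(148,165,184,202)),("scene",(332,180,368,210))):
    r=blob(ims[c],lambda h,s,v:dark(h,s,v)|blue(h,s,v),b); e=ell(r[2]); print(c,"disc",e,p2w(c,*e[0],13).round(1))
    r=blob(ims[c],blue,b); print(" knob",r[:2],p2w(c,*r[0],38).round(1))
for c,b in (("top",(215,195,262,232)),("scene",(255,155,300,190))):
    for th in (60,110):
        r=blob(ims[c],lambda h,s,v:v<th,b); e=ell(r[2]); print(c,"port",th,e,p2w(c,*e[0],103).round(1),p2w(c,*e[0],90).round(1))
for c,b in (("top",(290,170,330,210)),("scene",(205,200,240,235))):
    r=blob(ims[c],orange,b); print(c,"orange",r[:2],p2w(c,*r[0],85).round(1))
    r=blob(ims[c],teal,b); print(c,"teal",r[:2],p2w(c,*r[0],42).round(1))
a=cv2.resize(ims["top"][155:250,205:345],None,fx=5.5,fy=5.5,interpolation=cv2.INTER_CUBIC)[:,:770]
cv2.imwrite("pics/t1.png",a[:,:,::-1])
a=cv2.resize(ims["scene"][150:255,188:308],None,fx=5.5,fy=5.5,interpolation=cv2.INTER_CUBIC)
cv2.imwrite("pics/s1.png",a[:,:,::-1])
E
```

```text
top disc ((165.17701721191406, 182.33697509765625), (25.034122467041016, 26.01904296875), 65.98533630371094) [627.1 253.8  13. ]
 knob (array([162.96052632, 180.73684211]), np.int32(76)) [626.7 254.   38. ]
scene disc ((350.02484130859375, 196.72567749023438), (18.291440963745117, 22.237483978271484), 107.59953308105469) [631.6 252.9  13. ]
 knob (array([351.4 , 191.62]), np.int32(50)) [628.9 253.4  38. ]
top port 60 ((237.40573120117188, 214.06332397460938), (18.454090118408203, 19.192577362060547), 76.62364959716797) [520.2  44.7 103. ] [521.7  45.4  90. ]
top port 110 ((237.05882263183594, 213.54556274414062), (22.11792755126953, 22.7026309967041), 87.02627563476562) [521.6  45.6 103. ] [523.1  46.3  90. ]Traceback (most recent call last):
  File "<stdin>", line 12, in <module>
TypeError: 'NoneType' object is not subscriptable
```

Run:
```python
from h import *
ims={c:cams.read_camera(c) for c in("scene","top")}
orange=lambda h,s,v:(h<18)&(s>150)&(v>120)
teal=lambda h,s,v:(h>75)&(h<100)&(s>100)
for c,b in (("top",(215,195,262,232)),("scene",(258,158,296,190))):
    for th in (80,110,130):
        r=blob(ims[c],lambda h,s,v:v<th,b); 
        if r is None: continue
        e=ell(r[2]); print(c,"port",th,e,p2w(c,*e[0],103).round(1))
for c,b in (("top",(290,170,330,210)),("scene",(205,200,240,235))):
    r=blob(ims[c],orange,b); print(c,"orange",r[:2],p2w(c,*r[0],85).round(1))
    r=blob(ims[c],teal,b); print(c,"teal",r[:2],p2w(c,*r[0],42).round(1))
a=cv2.resize(ims["top"][155:250,205:345],None,fx=5.5,fy=5.5,interpolation=cv2.INTER_CUBIC)[:,:770]
cv2.imwrite("pics/t1.png",a[:,:,::-1])
a=cv2.resize(ims["scene"][150:255,188:308],None,fx=5.5,fy=5.5,interpolation=cv2.INTER_CUBIC)
cv2.imwrite("pics/s1.png",a[:,:,::-1])
```

```text
top port 80 ((237.35157775878906, 213.95413208007812), (19.784698486328125, 20.328968048095703), 35.55341720581055) [520.5  44.9 103. ]
top port 110 ((236.98085021972656, 213.62661743164062), (22.056331634521484, 22.605791091918945), 95.0340347290039) [521.4  45.8 103. ]
top port 130 ((237.11007690429688, 213.37571716308594), (23.41016387939453, 23.59348487854004), 142.1982879638672) [522.   45.5 103. ]
scene port 80 ((276.027587890625, 173.97760009765625), (10.203360557556152, 15.395684242248535), 87.39945220947266) [530.8  42.1 103. ]
scene port 110 ((276.0271911621094, 173.97264099121094), (19.155189514160156, 20.34328842163086), 96.70003509521484) [530.8  42.1 103. ]
scene port 130 ((275.9938659667969, 173.9177703857422), (19.786056518554688, 20.847139358520508), 94.31439971923828) [530.6  42.1 103. ]
top orange (array([310.44615385, 188.93846154]), np.int32(65)) [ 583.6 -148.6   85. ]
top teal (array([307.83027523, 193.0412844 ]), np.int32(218)) [ 579.9 -146.8   42. ]
scene orange (array([218.5       , 211.66666667]), np.int32(30)) [ 584.7 -151.2   85. ]
scene teal (array([220.45098039, 222.39215686]), np.int32(153)) [ 595.7 -153.4   42. ]
```

View pics/t1.png

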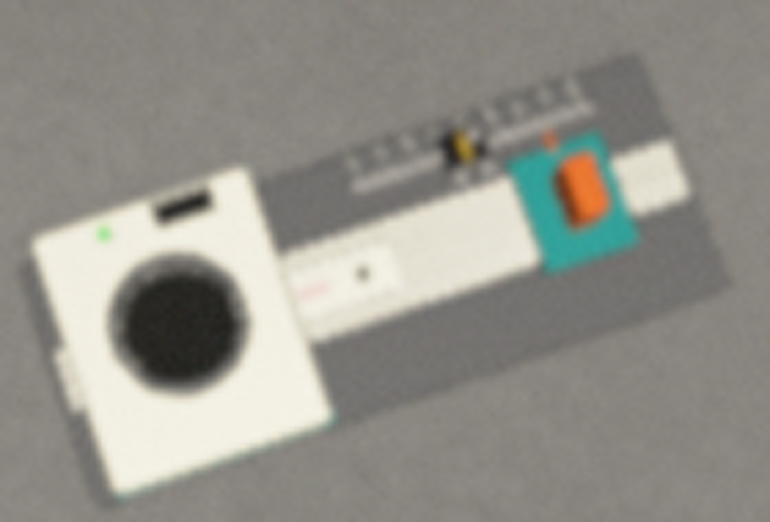

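View pics/s1.png

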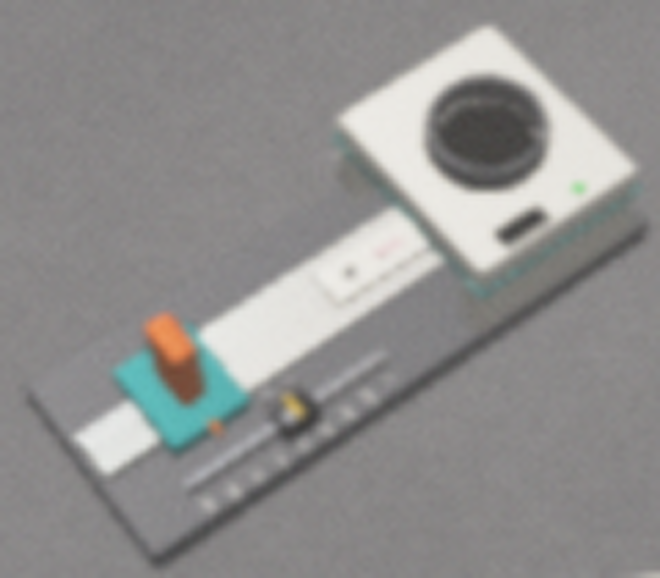

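```bash
cat > fit.py <<'E'
from h import *
from scipy.optimize import least_squares
N={"top":lambda u,v:(205+(u+.5)/5.5-.5,155+(v+.5)/5.5-.5),"scene":lambda u,v:(188+(u+.5)/5.5-.5,150+(v+.5)/5.5-.5)}
H=[(65,45,85),(65,155,85),(-65,155,85),(-65,45,85),(65,-170,20),(-65,-170,20)]
O={"top":[(245,168),(35,240),(118,495),(332,418),(640,55),(733,287)],"scene":[(483,275),(637,168),(490,25),(338,120),(157,553),(30,390)]}
def tow(p,l):
    c,s=np.cos(p[2]),np.sin(p[2]); return np.array([p[0]+c*l[0]-s*l[1],p[1]+s*l[0]+c*l[1],l[2]])
def tol(p,w):
    c,s=np.cos(p[2]),np.sin(p[2]); d=np.array(w)[:2]-p[:2]; return np.array([c*d[0]+s*d[1],-s*d[0]+c*d[1]]).round(1)
def fit(cs):
    return least_squares(lambda p:np.concatenate([np.subtract(w2p(c,tow(p,h)),N[c](*o)) for c in cs for h,o in zip(H,O[c])]),[550,-50,.3],x_scale=[10,10,.1])
if __name__=="__main__":
    for cs in(["top"],["scene"],["top","scene"]):
        r=fit(cs); print(cs,r.x.round(3),abs(r.fun).max().round(2)); p=r.x
        for c in cs:
            for n,z,uv in (("port",103,dict(top=(179,322),scene=(488,130))),("ptr",40,dict(top=(551,140),scene=(215,428))),("notch",36,dict(top=(466,157),scene=(288,396))),("griptop",92,dict(top=(581,189),scene=(170,340)))):
                w=p2w(c,*N[c](*uv[c]),z); print(" ",c,n,w.round(1),tol(p,w))
E
python3 fit.py
```

```text
['top'] [ 5.51902e+02 -5.00750e+01  3.10000e-01] 0.99
  top port [522.6  45.4 103. ] [ 1.2 99.8]
  top ptr [ 617.  -140.5   40. ] [  34.4 -105.9]
  top notch [610.3 -97.6  36. ] [ 41.1 -63.1]
  top griptop [ 582.4 -147.1   92. ] [  -0.6 -101.7]
['scene'] [ 5.55038e+02 -4.88570e+01  3.15000e-01] 1.52
  scene port [528.6  43.9 103. ] [ 3.5 96.4]
  scene ptr [ 616.4 -141.    40. ] [  29.8 -106.6]
  scene notch [609.3 -98.8  36. ] [ 36.2 -64.3]
  scene griptop [ 588.  -151.4   92. ] [  -0.4 -107.7]
['top', 'scene'] [ 5.53144e+02 -4.94720e+01  3.12000e-01] 1.66
  top port [522.6  45.4 103. ] [ 0.1 99.6]
  top ptr [ 617.  -140.5   40. ] [  32.8 -106.2]
  top notch [610.3 -97.6  36. ] [ 39.6 -63.4]
  top griptop [ 582.4 -147.1   92. ] [  -2.2 -101.9]
  scene port [528.6  43.9 103. ] [ 5.3 96.4]
  scene ptr [ 616.4 -141.    40. ] [  32.1 -106.6]
  scene notch [609.3 -98.8  36. ] [ 38.3 -64.2]
  scene griptop [ 588.  -151.4   92. ] [   1.9 -107.7]
```

The port fits reader-local (0,100), which is (523,46) in the world. The cap is at (627.5,253.6), and the slide needs about 42.5 mm. I'm moving towards the cap now.

```bash
python3 -m crank '[[1,-0.88,0,0,0,0,1],[1,-0.88,0,0,0,0,1],[1,-0.88,0,0,0,0,1],[1,-0.88,0,0,0,0,1],[1,-0.88,0,0,0,0,1],[1,-0.88,0,0,0,0,1]]' 40
python3 -m crank '[[1,-0.88,0,0,0,0,1],[1,-0.88,0,0,0,0,1],[1,-0.88,0,0,0,0,1],[1,-0.88,0,0,0,0,1],[1,-0.88,0,0,0,0,1],[1,-0.88,0,0,0,0,1]]'
python3 -c "
from h import *
print(rows([627.5,253.6,150],0.312))"
```

```text
t: 1.8
position: [342.8, -381.4, 304.3]
tool_rot: [-3.141, -0.001, 0.432]
force: [0.3, -0.1, -0.4]
width: 85.5
t: 2.3
position: [425.2, -194.4, 304.8]
tool_rot: [-3.14, -0.001, 0.436]
force: [-0.4, -0.0, 0.4]
width: 85.5
(array([ 2.483 , -2.1358,  1.0379]), array([-0.0004, -0.0004,  0.0395]))
```

```bash
python3 -m crank '[[1,-0.86,0,0,0,0,1],[1,-0.86,0,0,0,0,1],[1,-0.86,0,0,0,0,1],[1,-0.86,0,0,0,0,1],[1,-0.86,0,0,0,0,1],[1,-0.86,0,0,0,0,1]]'
python3 -m crank '[[1,-0.86,0,0,0,0.039,1],[1,-0.86,0,0,0,0.039,1],[1,-0.86,0,0,0,0.039,1],[1,-0.86,0,0,0,0.039,1],[1,-0.86,0,0,0,0.039,1],[1,-0.86,0,0,0,0.039,1]]'
python3 -c "
from h import *
print(rows([627.5,253.6,160],0.312))"
```

```text
t: 2.8
position: [508.5, -10.2, 305.3]
tool_rot: [-3.14, -0.003, 0.44]
force: [-0.9, -0.6, 1.0]
width: 85.0
t: 3.3
position: [591.3, 174.7, 305.3]
tool_rot: [-3.139, -0.004, 0.321]
force: [0.8, -0.1, -0.4]
width: 85.7
(array([ 0.3912, -0.4207,  0.9714]), array([-0.0007, -0.0013,  0.0028]))
```

```bash
python3 -m crank '[[0.39,-0.42,0.3,-0.0007,-0.0013,0.0028,1],[0.39,-0.42,0.97,-0.0007,-0.0013,0.0028,1],[0.39,-0.42,0.97,-0.0007,-0.0013,0.0028,1],[0.39,-0.42,0.97,-0.0007,-0.0013,0.0028,1],[0.39,-0.42,0.97,-0.0007,-0.0013,0.0028,1],[0.39,-0.42,0.97,-0.0007,-0.0013,0.0028,1],[0.39,-0.42,0.97,-0.0007,-0.0013,0.0028,1]]'
python3 -c "
from h import *
print(rows([627.5,253.6,90],0.312))
a=cams.read_camera('top')[150:230,120:220]; b=cams.read_camera('scene')[150:230,300:400]
cv2.imwrite('pics/g1.png',cv2.resize(np.hstack([a,b])[:,:,::-1],None,fx=4,fy=4,interpolation=cv2.INTER_CUBIC))"
```

```text
t: 3.88
position: [627.8, 252.6, 161.0]
tool_rot: [3.141, 0.0, 0.312]
force: [0.8, 0.8, 0.4]
width: 85.4
(array([ 3.000e-04, -6.800e-03,  4.732e-01]), array([ 0.    ,  0.0001, -0.0001]))
```

View pics/g1.png

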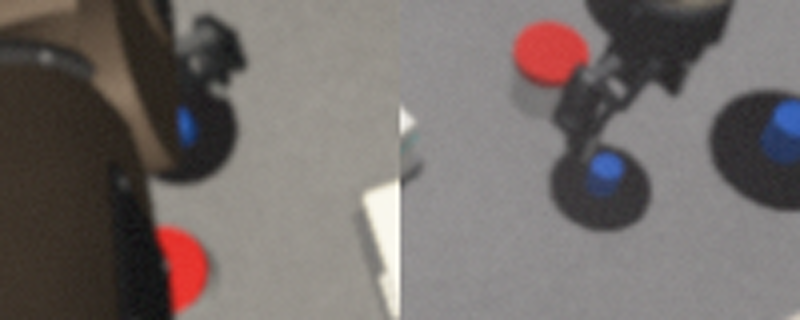

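The picture shows the small cap's knob at (186,125) on the left and (605,168) on the right. The gripper is above it, which agrees with my estimate. I'll go down and grip.

```bash
python3 -m crank '[[0,-0.007,0.25,0,0,0,1],[0,-0.007,0.4,0,0,0,1],[0,-0.007,0.47,0,0,0,1],[0,-0.007,0.47,0,0,0,1],[0,-0.007,0.47,0,0,0,-1],[0,-0.007,0.47,0,0,0,-1],[0,-0.007,0.47,0,0,0,-1],[0,-0.007,0.47,0,0,0,-1],[0,-0.007,0.47,0,0,0,-1],[0,-0.007,0.47,0,0,0,-1],[0,-0.007,0.47,0,0,0,-1],[0,-0.007,0.47,0,0,0,-1],[0,-0.007,0.47,0,0,0,-1],[0,-0.007,0.47,0,0,0,-1]]' 40
python3 -m crank '[[0,0,-0.2,0,0,0,-1],[0,0,-0.4,0,0,0,-1],[0,0,-0.6,0,0,0,-1],[0,0,-0.8,0,0,0,-1],[0,0,-0.8,0,0,0,-1]]'
python3 -c "
from h import *
a=cams.read_camera('top')[130:210,120:220]; b=cams.read_camera('scene')[130:210,310:410]
cv2.imwrite('pics/g2.png',cv2.resize(np.hstack([a,b])[:,:,::-1],None,fx=4,fy=4,interpolation=cv2.INTER_CUBIC))
print(rows([522.8,45.8,210],0.312))"
```

```text
t: 5.15
position: [628.3, 253.7, 93.4]
tool_rot: [3.141, -0.004, 0.311]
force: [-1.8, -0.2, 6.4]
width: 22.9
t: 5.57
position: [629.2, 254.1, 219.8]
tool_rot: [3.141, -0.013, 0.312]
force: [0.5, 0.6, -0.1]
width: 22.5
(array([-1.0916,  1.1045,  0.0241]), array([ 0.0001, -0.0021, -0.0002]))
```

View pics/g2.png

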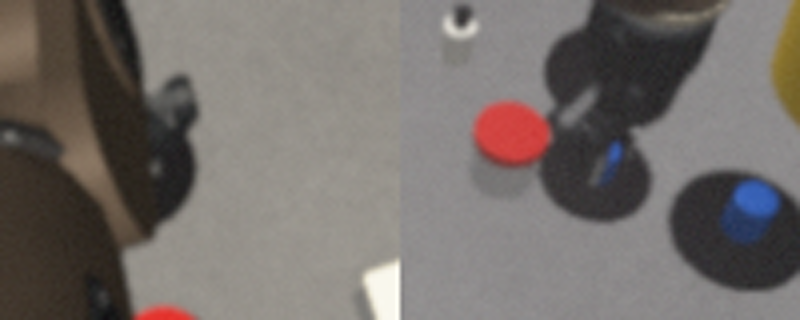

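The cap is held: the opening is 22.5 mm and the disc lifted level, at scene (597,175). I'll carry it over the port.

```bash
python3 -m crank '[[-0.2,0.2,0,0,-0.002,0,-1],[-0.45,0.45,0,0,-0.002,0,-1],[-0.65,0.65,0,0,-0.002,0,-1],[-0.85,0.85,0,0,-0.002,0,-1],[-0.95,0.95,0,0,-0.002,0,-1],[-0.95,0.95,0,0,-0.002,0,-1]]'
python3 -c "
from h import *
print(rows([522.8,45.8,212],0.312))"
```

```text
t: 6.17
position: [532.8, 70.4, 212.5]
tool_rot: [-3.141, 0.004, 0.308]
force: [0.4, -0.1, -0.0]
width: 22.4
(array([-0.1137,  0.1361,  0.0036]), array([-0.0001,  0.0014, -0.0011]))
```

```bash
python3 -m crank '[[-0.114,0.136,0,0,0.0014,0.001,-1],[-0.114,0.136,0,0,0.0014,0.001,-1],[-0.114,0.136,0,0,0.0014,0.001,-1],[-0.114,0.136,0,0,0.0014,0.001,-1]]'
python3 -c "
from h import *
print(rows([522.8,45.8,190],0.312))
im=cams.read_camera('scene'); S=bot.get_state()['position']
c=im[120:210,215:345].copy(); c=cv2.resize(c,None,fx=6,fy=6,interpolation=cv2.INTER_CUBIC)
th=np.linspace(0,2*np.pi,60)
def ring(r,z,col,cx=522.8,cy=45.8):
    q=[w2p('scene',[cx+r*np.cos(t),cy+r*np.sin(t),z]) for t in th]
    cv2.polylines(c,[np.array([((u-215+.5)*6,(v-120+.5)*6) for u,v in q]).astype(int)],True,col,1)
ring(40,S[2]-93.4+13,(255,0,0),S[0],S[1]); ring(34,103,(0,255,0))
cv2.imwrite('pics/p1.png',c[:,:,::-1])"
```

```text
t: 6.5
position: [522.9, 46.1, 211.9]
tool_rot: [-3.141, 0.001, 0.305]
force: [0.5, -0.4, -1.5]
width: 22.4
(array([-0.0009,  0.0018,  0.1462]), array([-0.0003,  0.0003, -0.0022]))
```

View pics/p1.png

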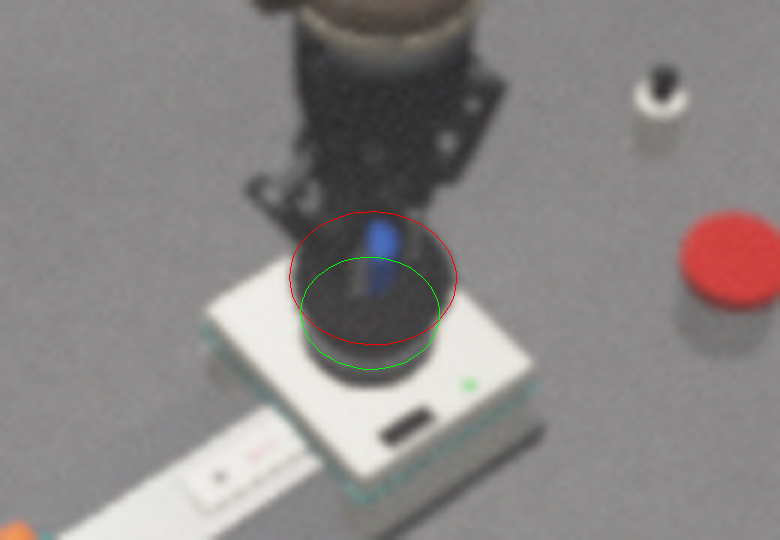

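The red predicted disc and the green predicted rim match the picture to within 2 mm, at (373,278) and (370,313). I'll lower the cap slowly.

```bash
python3 -m crank '[[0,0.002,0.03,0,0,-0.002,-1],[0,0.002,0.06,0,0,-0.002,-1],[0,0.002,0.09,0,0,-0.002,-1],[0,0.002,0.11,0,0,-0.002,-1],[0,0.002,0.13,0,0,-0.002,-1],[0,0.002,0.145,0,0,-0.002,-1],[0,0.002,0.145,0,0,-0.002,-1]]'
```

```text
t: 7.13
position: [522.9, 46.1, 189.8]
tool_rot: [-3.141, 0.001, 0.312]
force: [-0.8, 0.7, -1.3]
width: 22.6
```

```bash
python3 -m crank '[[0,0,0.01,0,0,0,-1],[0,0,0.015,0,0,0,-1],[0,0,0.02,0,0,0,-1],[0,0,0.02,0,0,0,-1]]'
```

```text
t: 7.47
position: [523.0, 46.1, 188.2]
tool_rot: [-3.141, 0.0, 0.312]
force: [-6.0, 0.4, 17.5]
width: 22.4
```

Contact came at TCP z = 188.2, so the cap origin is about 94.8 mm, against 95 mm when seated. I'll release it and lift away.

```bash
python3 -m crank '[[0,0,-0.01,0,0,0,-1],[0,0,-0.01,0,0,0,1],[0,0,-0.01,0,0,0,1],[0,0,-0.01,0,0,0,1],[0,0,-0.01,0,0,0,1],[0,0,-0.01,0,0,0,1],[0,0,-0.01,0,0,0,1],[0,0,-0.15,0,0,0,1],[0,0,-0.3,0,0,0,1],[0,0,-0.5,0,0,0,1],[0,0,-0.6,0,0,0,1],[0,0,-0.6,0,0,0,1]]'
python3 -c "
from h import *
from fit import *
print(rows(np.r_[tow([553.1,-49.5,.312],[0,-106,0])[:2],200],0.312), tow([553.1,-49.5,.312],[0,-106,0]))
im=cams.read_camera('scene')
c=im[120:210,215:345].copy(); c=cv2.resize(c,None,fx=6,fy=6,interpolation=cv2.INTER_CUBIC)
th=np.linspace(0,2*np.pi,60)
def ring(r,z,col,cx=522.8,cy=45.8):
    q=[w2p('scene',[cx+r*np.cos(t),cy+r*np.sin(t),z]) for t in th]
    cv2.polylines(c,[np.array([((u-215+.5)*6,(v-120+.5)*6) for u,v in q]).astype(int)],True,col,1)
ring(40,108,(255,0,0)); ring(12,136,(0,255,0))
cv2.imwrite('pics/p2.png',c[:,:,::-1])"
```

```text
t: 8.47
position: [523.8, 46.1, 281.3]
tool_rot: [3.14, -0.005, 0.312]
force: [-0.1, 0.2, -0.6]
width: 85.5
(array([-0.0125,  1.3727,  0.5438]), array([ 0.0004, -0.0016,  0.    ])) [ 585.63804537 -150.38248413    0.        ]
```

View pics/p2.png

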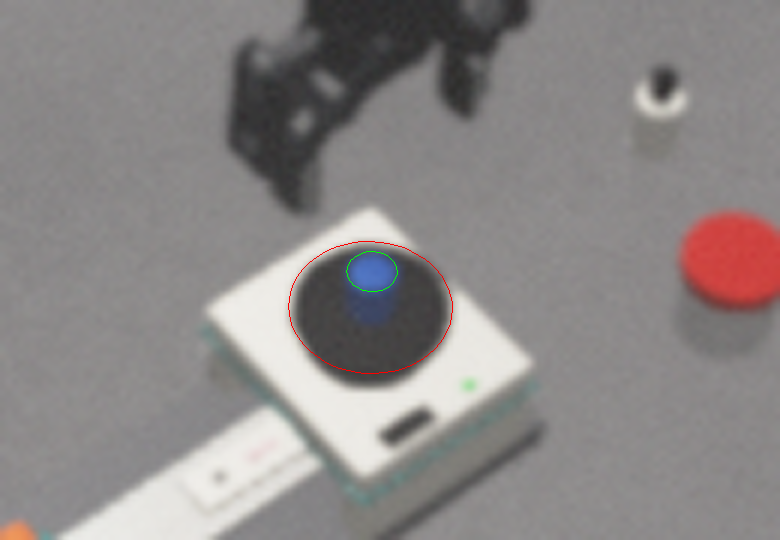

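The disc lies on its predicted seated ring at (370,308), with the knob at (372,270): seated and level. Next is the grip.

```bash
python3 -m crank '[[-0.0125,0.28,0,0,-0.0016,0,1],[-0.0125,0.56,0,0,-0.0016,0,1],[-0.0125,0.84,0,0,-0.0016,0,1],[-0.0125,1,0,0,-0.0016,0,1],[-0.0125,1,0,0,-0.0016,0,1]]'
python3 -m crank '[[0,0.25,0,0,0,0,1],[0,0.37,0.2,0,0,0,1],[0,0.37,0.4,0,0,0,1],[0,0.37,0.54,0,0,0,1],[0,0.37,0.54,0,0,0,1],[0,0.37,0.54,0,0,0,1]]'
python3 -c "
from h import *
im=cams.read_camera('scene'); 
cv2.imwrite('pics/c1.png',cv2.resize(im[160:260,180:310],None,fx=6,fy=6,interpolation=cv2.INTER_CUBIC)[:,:,::-1])
print(rows([585.6,-150.4,129],0.312))"
```

```text
t: 8.93
position: [568.4, -101.4, 277.7]
tool_rot: [3.141, 0.003, 0.308]
force: [-0.2, 0.0, -0.5]
width: 85.3
t: 9.43
position: [584.5, -154.0, 195.3]
tool_rot: [-3.14, 0.006, 0.309]
force: [0.4, -0.1, 0.1]
width: 85.3
(array([ 0.0126, -0.0222,  0.4521]), array([-0.    ,  0.0013, -0.001 ]))
```

View pics/c1.png

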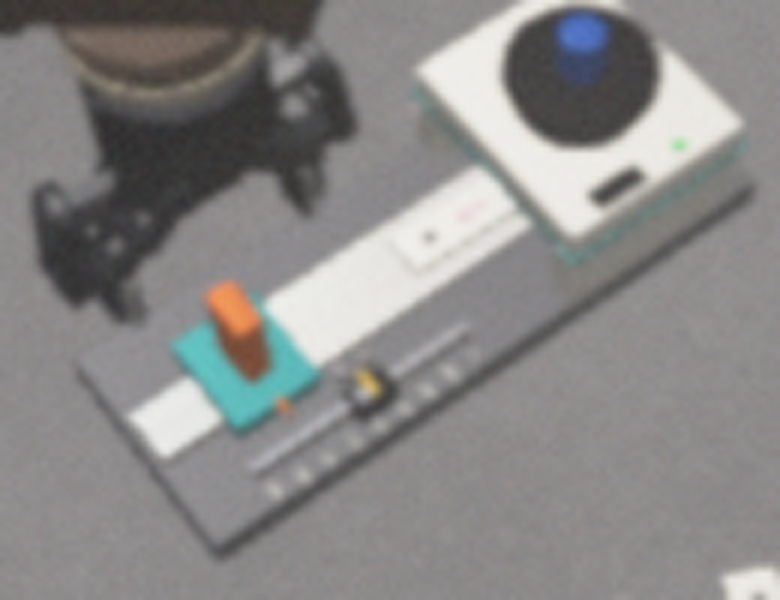

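The picture shows the grip at (235,310) with a finger on each side along the rail, and the clamp at (370,388). I'll go down and close.

```bash
python3 -m crank '[[0.012,-0.022,0.15,0,0.0013,0.001,1],[0.012,-0.022,0.3,0,0.0013,0.001,1],[0.012,-0.022,0.45,0,0.0013,0.001,1],[0.012,-0.022,0.45,0,0.0013,0.001,1],[0.012,-0.022,0.45,0,0.0013,0.001,-1],[0.012,-0.022,0.45,0,0.0013,0.001,-1],[0.012,-0.022,0.45,0,0.0013,0.001,-1],[0.012,-0.022,0.45,0,0.0013,0.001,-1],[0.012,-0.022,0.45,0,0.0013,0.001,-1],[0.012,-0.022,0.45,0,0.0013,0.001,-1],[0.012,-0.022,0.45,0,0.0013,0.001,-1],[0.012,-0.022,0.45,0,0.0013,0.001,-1],[0.012,-0.022,0.45,0,0.0013,0.001,-1],[0.012,-0.022,0.45,0,0.0013,0.001,-1]]' 40
python3 -c "
from h import *
from fit import tol
s=bot.get_state(); print(tol([553.1,-49.5,.312],s['position']),s['force'],s['width'])"
```

```text
t: 10.65
position: [585.7, -150.5, 130.2]
tool_rot: [3.141, -0.001, 0.306]
force: [-1.6, 0.1, 5.5]
width: 15.4
[   0.  -106.2] [-1.55139189  0.12551105  5.48794627] 15.407130765816062
```

It's gripped at 15.4 mm opening and reader y = -106.2. I'll slide about 26 mm, to just before the detent zone, then step on while watching the force along the rail.

```bash
cat > st.py <<'E'
from h import *
from fit import tol
s=bot.get_state(); f=s['force']; c,n=np.cos(.312),np.sin(.312)
print("LOC",tol([553.1,-49.5,.312],s['position']),"Fy",round(-n*f[0]+c*f[1],1),"w",round(s['width'],1),round(s['position'][2],1))
E
python3 -m crank '[[0,-0.04,0,0,0,0.002,-1],[0,-0.08,0,0,0,0.002,-1],[0,-0.12,0,0,0,0.002,-1],[0,-0.15,0,0,0,0.002,-1],[0,-0.173,0,0,0,0.002,-1],[0,-0.173,0,0,0,0.002,-1],[0,-0.173,0,0,0,0.002,-1]]' >/dev/null; python3 st.py
python3 -m crank '[[0,-0.0133,0,0,0,0,-1],[0,-0.0133,0,0,0,0,-1],[0,-0.0133,0,0,0,0,-1]]' >/dev/null; python3 st.py
python3 -m crank '[[0,-0.0133,0,0,0,0,-1],[0,-0.0133,0,0,0,0,-1],[0,-0.0133,0,0,0,0,-1]]' >/dev/null; python3 st.py
python3 -m crank '[[0,-0.0133,0,0,0,0,-1],[0,-0.0133,0,0,0,0,-1],[0,-0.0133,0,0,0,0,-1]]' >/dev/null; python3 st.py
python3 -m crank '[[0,-0.0133,0,0,0,0,-1],[0,-0.0133,0,0,0,0,-1],[0,-0.0133,0,0,0,0,-1]]' >/dev/null; python3 st.py
```

```text
LOC [  0.1 -79.7] Fy 2.6 w 15.5 130.2
LOC [  0.1 -78. ] Fy -2.9 w 15.5 130.2
LOC [  0.1 -76.5] Fy -4.1 w 15.5 130.2
LOC [  0.1 -74.9] Fy -5.5 w 15.8 130.2
LOC [  0.1 -72.9] Fy -2.2 w 15.6 130.2
```

```bash
python3 -m crank '[[0,-0.0133,0,0,0,0,-1],[0,-0.0133,0,0,0,0,-1],[0,-0.0133,0,0,0,0,-1]]' >/dev/null; python3 st.py
python3 -m crank '[[0,-0.0133,0,0,0,0,-1],[0,-0.0133,0,0,0,0,-1],[0,-0.0133,0,0,0,0,-1]]' >/dev/null; python3 st.py
python3 -m crank '[[0,-0.0133,0,0,0,0,-1],[0,-0.0133,0,0,0,0,-1],[0,-0.0133,0,0,0,0,-1]]' >/dev/null; python3 st.py
python3 -m crank '[[0,-0.0067,0,0,0,0,-1],[0,-0.0067,0,0,0,0,-1],[0,-0.0067,0,0,0,0,-1]]' >/dev/null; python3 st.py
python3 -m crank '[[0,0,0,0,0,0,-1],[0,0,0,0,0,0,-1],[0,0,0,0,0,0,-1]]' >/dev/null; python3 st.py
```

```text
LOC [  0.1 -70.3] Fy 2.8 w 15.5 130.2
LOC [  0.1 -67.6] Fy 6.8 w 15.4 130.2
LOC [  0.2 -65.5] Fy 0.6 w 15.4 130.2
LOC [  0.2 -64.7] Fy -0.9 w 15.5 130.2
LOC [  0.2 -64.8] Fy -0.9 w 15.3 130.2
```

The force shows the crest passed near -71.5, then the pull-in, then nothing at about -64.7: it clicked in. I'll check this by eye.

```bash
python3 -c "
from h import *
a=cams.read_camera('scene')[170:240,205:300]; b=cams.read_camera('top')[155:225,255:325]
z=lambda i,f:cv2.resize(i,None,fx=f,fy=f,interpolation=cv2.INTER_CUBIC)[:,:,::-1]
cv2.imwrite('pics/n1.png',z(np.hstack([a[:,:85],b]),5.1))
S=('scene',205,170,0);T=('top',255,155,85)
"; python3 st.py
```

```text
LOC [  0.2 -64.8] Fy -1.4 w 15.7 130.2
```

View pics/n1.png

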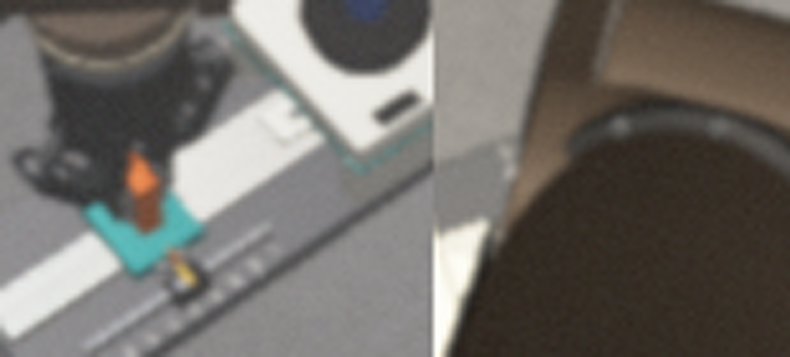

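The pointer at (175,256) runs into the yellow line, (180,265) to (190,283). I'll measure that with the height difference taken out.

```bash
python3 -c "
from h import *
from fit import tol
im=cams.read_camera('scene'); big=cv2.resize(im,None,fx=4,fy=4,interpolation=cv2.INTER_CUBIC)
P=[553.1,-49.5,.312]
for n,f,b,z in (('ptr',lambda h,s,v:(h<16)&(s>90)&(v>90),(235,217,242,223),40),('line',lambda h,s,v:(h>=17)&(h<32)&(s>100)&(v>90),(236,219,246,229),36)):
    r=blob(big,f,[4*i for i in b]); c=(r[0]+.5)/4-.5; print(n,c.round(1),r[1],tol(P,p2w('scene',*c,z)))
"; python3 st.py
```

```text
ptr [239.1 220.4] 10 [ 35.7 -65. ]
line [241. 223.] 105 [ 44.1 -64.5]
LOC [  0.2 -64.8] Fy -1.9 w 15.4 130.2
```

The pointer is at -65.0 and the line at -64.5, which agrees with the force reading. I'm handing in while holding the grip.

```bash
python3 -c "
from h import *
print(bot.get_state()['t'], bot.close_job())"
```

```text
the job is handed in; nothing more can be done
13.6333 None
```

The cap is on the port and the carriage is in the notch. I handed the job in at t = 13.6 s, still holding the orange grip at 40 N; no verdict was reported.

- **Cap:** I put the smallest cap on the port. It met the rim with its origin at about 94.8 mm, against 95 mm when seated. After release, the picture showed the disc and knob lying on their predicted seated outlines, level. The cap was still in place in the picture after the slide, though I did not measure it again.
- **Carriage:** I slid it about 41 mm by the grip. The force along the rail showed the ball's resistance, then the crest, the pull into the notch, and about -1 to -2 N at rest.
- **Pointer alignment:** The final measurement puts the pointer at -65.0 mm and the yellow line at -64.5 mm along the reader. That is 0.5 mm apart, against the 3 mm allowed.
- **Disagreement:** Measured before the slide, the notch was at about -63.8 mm, roughly 1 mm from where the carriage rests. That is still within tolerance.
- **Not checked:** The arm hid the top camera's view at the end, so the last check used the scene camera only. I did not measure the bystanders again; the arm and the cap it carried passed only above them.

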